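# Shift the bench wheel's gearbox into the cross gear

### The job

Put the gearbox of the bench wheel into the gear marked with the cross-shaped plate: push its ball-ended lever along the middle slot to the cross channel, across, and then fully home into the corner slot by the cross, so that the ball stands over it. Only push the lever gently with the fingers, without gripping it, and put it into none of the other marked gears on the way. Leave the pot on the wheel head, the stamp and the other pottery things standing where they are.

Things in the scene. Friction and masses are not known exactly. Their poses are not given: they have to be found in the camera images.
- gearbox: Grey selector gearbox fixed on the table, housing 150 (x) x 180 (y) x 98 mm high, with a gate plate on top and a wheel head on its right (-y). Origin under the centre of the housing, on the table; z up, x away from the robot, y to its left, turned by a yaw of up to 0.35 rad.
- gate (a point): Centre of the gate, on the plate's top (z = 98 mm). In the gearbox frame: three slots run along x, each from x = -31 to +31 mm, the middle one at y = -9 to +9, the outer ones at |y| = 19 to 42 mm; a cross channel at x = -11 to +11 mm joins them and is the only way from slot to slot for the lever's 12 mm stem.
- pivot (a point): The lever's pivot inside the housing, under the gate's centre, 30 mm above the table. The ball is 145 mm from it.
- wheel (a point): Centre of the top of the wheel head, a fixed aluminium disc 150 mm across, at (0, -185, 76) mm of the gearbox.
- knob (a point): Centre of the black 32 mm ball on the steel lever. In the gearbox frame: (0, 0, 175) mm upright; fully home in an outer gear about x = +-46, y = +-61, z = 154 mm, straight above that gear's mark. In the cross channel it has x = -11 to +11 mm of play and ends at y = about +-67 mm. It starts in the middle slot (y = 0), anywhere from x = -47 to +47 mm.
- shift (a joint): Fore-and-aft angle of the lever, rad: 0 upright, positive when the ball leans to the gearbox's +x; stopped by the slot ends at about +-0.35. Ball x = 145 mm * sin(shift) * cos(select). No spring: stays where it is left; about 1.5 N at the ball moves it.
- select (a joint): Sideways angle of the lever, rad: 0 in the middle slot, positive when the ball leans to the gearbox's +y; about +-0.43 in the outer slots. Ball y = 145 mm * sin(select). No spring: stays where it is left; about 1.5 N at the ball moves it.
- mark_cross: The wanted gear's mark: dark steel cross, 30 x 30 mm with arms 10 mm wide, 3 mm thick, fixed on the gate plate under the ball's home place, at one of the four corners (x = +-46, y = +-61 mm of the gearbox). Its origin is the centre of its underside. The four marks swap places from start to start.
- mark_disc: Another gear's mark: dark steel round disc 26 mm across, 3 mm thick, at another corner. Its origin is the centre of its underside. The four marks swap places from start to start.
- mark_bar: Another gear's mark: single dark steel bar, 10 x 30 mm (long along y), 3 mm thick, at another corner. Its origin is the centre of its underside. The four marks swap places from start to start.
- mark_ring: Another gear's mark: dark steel ring 29 mm across with an open middle, 3 mm high, at another corner. Its origin is the centre of its underside. The four marks swap places from start to start.
- pinch_pot: Bystander: small bisque pinch pot, 67 mm wide, 43 mm high, loose on the wheel head. Origin under its centre.
- stamp: Bystander: turned stamp 25 mm across, 62 mm high, standing loose on the table close to the left (+y) side of the housing. Origin under its centre.
- mug_cream: Bystander: small cream mug, 93 mm long with its handle, 51 mm high, loose, in front to the right. Origin under its centre.

How it is judged:
At the end, for the whole second after the job is handed in: The lever is at rest fully home in the slot by the cross: the centre of its ball stands within 8 mm, seen from above, of the centre of the cross mark. The pot, stamp and cream mug stand upright (within 0.2 rad) within 15 mm of where they were (horizontal distance between knob and mark_cross below 0.008 m and velocity of joint shift between -0.05 and 0.05 rad/s and velocity of joint select between -0.05 and 0.05 rad/s and distance of each of pinch_pot, stamp, mug_cream from where it was at the start of the episode below 0.015 m and angle between each of pinch_pot, stamp, mug_cream's own z axis and vertical below 0.2 rad); the robot touches nothing.
It fails at once if the lever is put into a gear other than the cross (ball within 12 mm of another mark, seen from above) (horizontal distance between knob and mark_disc below 0.012 m or horizontal distance between knob and mark_bar below 0.012 m or horizontal distance between knob and mark_ring below 0.012 m).
It fails at once if the lever is gripped or forced (the fingers press on it with more than 36 N) (contact force between the fingers and shift above 36 N).
It fails at once if a bystander is pushed, lifted or tipped (moved more than 15 mm or tilted more than 0.2 rad) (not (distance of pinch_pot from where it was at the start of the episode below 0.015 m) or not (distance of stamp from where it was at the start of the episode below 0.015 m) or not (distance of mug_cream from where it was at the start of the episode below 0.015 m) or not (angle between pinch_pot's own z axis and vertical below 0.2 rad) or not (angle between stamp's own z axis and vertical below 0.2 rad) or not (angle between mug_cream's own z axis and vertical below 0.2 rad)).
It also fails if it takes over 54 s, if anything falls off the work surface, if the arm or the gripper's body presses on something with over 40 N, if the wrist force passes 120 N, or if a joint passes its speed limit or range.

### The arm

A 6-joint arm with a two-finger parallel gripper is mounted at the origin on a cart in front of the work surface, level with it; the furniture and walls round the work are solid. World frame = base frame: x ahead of the robot, y to its left, z up, the work surface at z = 0. Lengths are in m, angles in rad, forces in N, time in s.
With the tool pointing down it reaches from about 0.325 to 0.75 m from the base axis. Payload 7.6 kg.
Tool frame: the origin (TCP) lies at the very end of the fingers, on their centre line; the grasp point (between the pads) lies 19 mm behind it; z points along the fingers, y is the line along which they close (so a half turn about z gives the same grasp; the last joint's range is limited). The gripper opens to 85 mm and grips with 20 to 120 N. Pads are 22 mm wide; open, the fingers measure 114 mm over their backs; the gripper's body (76 mm by 85 mm) begins 54 mm behind the grasp point. The pads swing forward as they close: fully open they stand 13 mm farther back than shut.
Start: joints at [1.071, 0.052, 1.401, -0, 1.689, -0.07], TCP at [0.219, 0.477, 0.231] pointing down, gripper open.
Joint ranges: [-2.9, 2.9], [-0.91, 2.17], [0.12, 2.37], [-1.06, 4.2], [0.26, 2.73], [-2.93, 2.93]. Speed limits (rad/s): [2.57, 2.57, 3.01, 3.14, 3.14, 3.14].

### API

Orientations are given as a rotation vector (axis times angle).
In Python, from station import * gives the robot as it stands.
- The arm moves only by the tool send_rows, never from a script. Its argument "increments" is text: rows parted by semicolons, each of 7 numbers parted by spaces: the gripper command: -1 is shut, 1 is fully open, values between are in proportion, then the shift along the tool's x, y, z in m, then the turn, a rotation vector about the tool's x, y, z in rad. A call has 1 to 20 rows; each row shifts and turns the commanded pose from where the row before left it, along the tool's axes as they then stand; what a row does not reach is not made up. A row lasts 1/10 s, in which the tool goes at most 50 mm and 8.59 degrees, less where a joint would pass 70% of its speed; a pose out of reach is approached as far as the arm can. A call is refused whole if a number of a shift passes 0.05 or a number of a turn 0.15, either way. A call with a gripper value outside its range is refused whole. The fingers move at their own pace and stop on an object; "grip_force" is the grip in N (left out, the last holds). Time passes only in rows, so rows that do not move let the fingers close. It gives the time, the measured TCP pose, the force, the opening and the grip force at its end, in the units of the state.
- sense(): the state, without advancing time (a new reading comes with each control period).
- capture(name): name is "scene" or "top" or "wrist"; returns (picture, depth): 420x560x3 uint8, red, green, blue; 420x560 float32, m along the optical axis (not along the pixel's ray), 0 where there is no reading.
- camera_info(name): a dict with "vertical_fov" (degrees; the focal length in pixels is half the picture's height over the tangent of half this angle, whatever the lens; pixels are square), "cx", "cy" (the principal point, pixels), "R" (3x3) and "t" (3): a world point X has camera coordinates R X + t; the wrist camera has in their place "tool_from_camera" (4x4, takes a point from camera to tool coordinates, whose origin is the TCP and whose axes are the flange's). Camera axes: x right, y down, z forward; pixel columns grow to the right and rows downward; lengths in m; the calibration is good to about 2 mm. A picture is of the moment at which its call begins: read the wrist's pose just before it. camera_info takes no time and is no camera call.
- job_done(): hands the job in; it is judged then, once.
The state is a dict: "time_s": time; "joint_positions": joint angles; "dq": joint speeds; "joint_torque": joint torques, N m; "position": TCP position; "ee_rot": TCP orientation; "ft_force": force on the tool from outside, world axes, zero at the start; "ft_torque": the same for the moment, N m; "gripper_width": finger opening in m; "grasp_force": force on a finger pad.
Only numpy, scipy, OpenCV 4.12 (cv2) and the standard library are available. Lean on these libraries where they do the work, as an engineer would, in place of code of your own. Each camera call takes 0.05 s, during which the arm holds its last target. There are 200 camera calls.

## Working session

There is one attempt and no reset: what is moved stays moved. The work goes in short steps, Python scripts to look and compute and a tool call to move; the robot and the scene stay as the last step left them, time stands still between calls to the robot, and variables do not carry over. Pictures are saved under pics/ and viewed, at most 10 in all, crops included, and the job is handed in when it is done.

Besides the shell and the picture viewer there is one more tool, called after "Request:" as name(argument=value, ...) on one line, values as JSON. send_rows: Moves the arm, as the interface text tells. Its arguments: {"type":"object","properties":{"increments":{"type":"string"},"grip_force":{"type":"number"}},"required":["increments"]}

```bash
mkdir -p pics; ls; python3 - <<'E'
from station import *
import cv2,numpy as np
s=sense();print(s)
for n in("scene","top"):
    p,d=capture(n);cv2.imwrite(f"pics/{n}.png",p[:,:,::-1]);np.savez(f"{n}0.npz",p=p,d=d);print(n,camera_info(n))
print(camera_info("wrist"))
E
```

```text
pics
{'time_s': 0.0, 'joint_positions': array([ 1.07069421e+00,  5.28553260e-02,  1.40175373e+00, -9.81158384e-06,
        1.68861569e+00, -7.03240072e-02]), 'dq': array([-2.38479101e-04, -8.35558006e-04,  1.62120050e-03, -2.14860564e-04,
       -2.70263780e-04,  2.92483044e-05]), 'joint_torque': array([ 1.26132320e-03, -3.81657386e+01, -3.60201609e+01,  7.81114932e-05,
        6.05579058e-03,  2.24076757e-06]), 'position': array([0.21859348, 0.47698261, 0.23044808]), 'ee_rot': array([-6.69815821e-01, -3.06889536e+00,  2.46407101e-03]), 'ft_force': array([-0.19593845,  0.42092937, -0.28271348]), 'ft_torque': array([ 0.00640346, -0.0153429 ,  0.00367912]), 'grasp_force': 0.0, 'gripper_width': 0.08535687229587191}
scene {'vertical_fov': 50.391066558940906, 'cx': 274.38629718212496, 'cy': 210.2610300284358, 'R': array([[-0.90048215, -0.43488848, -0.00197758],
       [-0.26182357,  0.54575276, -0.79599142],
       [ 0.34724677, -0.71625828, -0.60530467]]), 't': array([0.34068518, 0.33958399, 0.62553046])}
top {'vertical_fov': 46.94091647805743, 'cx': 280.23502104565426, 'cy': 211.29776969395328, 'R': array([[-0.00397878, -0.99997549,  0.0057614 ],
       [-0.99302391,  0.00327202, -0.11786776],
       [ 0.11784602, -0.00619018, -0.99301259]]), 't': array([-0.22849584,  0.48996041,  1.05116555])}
{'vertical_fov': 69.7284993391915, 'cx': 280.4621265680243, 'cy': 200.35040143426286, 'tool_from_camera': array([[ 1.84673959e-04, -9.46308254e-01, -3.23265609e-01,
         8.25982399e-02],
       [ 9.99999417e-01,  5.18655024e-04, -9.47003548e-04,
         5.11417063e-04],
       [ 1.06382061e-03, -3.23265246e-01,  9.46307798e-01,
        -1.43937812e-01],
       [ 0.00000000e+00,  0.00000000e+00,  0.00000000e+00,
         1.00000000e+00]])}
```

View pics/top.png

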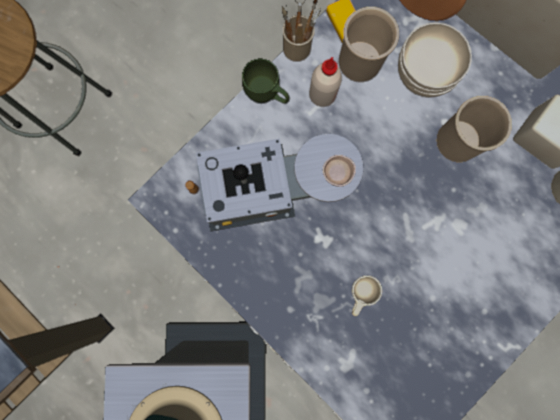

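View pics/scene.png

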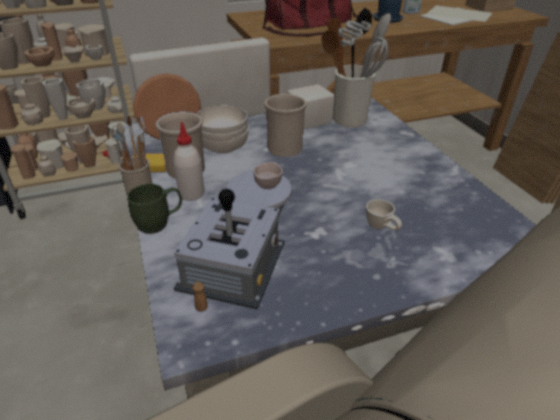

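The top view shows the gearbox at about (243,180). The cross is at (268,153), the far-right corner (+x, −y). The ring is at (211,162), the disc at (219,206) and the bar at (276,196). The ball is near (241,172), and the scene view agrees.

```bash
cat > h.py <<'E'
from station import *
import numpy as np,cv2
def ray(n,u,v):
    c=camera_info(n);f=210/np.tan(np.radians(c["vertical_fov"])/2)
    return -c["R"].T@c["t"], c["R"].T@np.array([(u-c["cx"])/f,(v-c["cy"])/f,1.])
def onz(n,u,v,z):
    o,d=ray(n,u,v);return o+d*(z-o[2])/d[2]
E
python3 - <<'E'
from h import *
p=np.load("top0.npz");im=p["p"];d=p["d"]
g=im.max(2)
m=(g<75).astype(np.uint8);m[:135]=0;m[220:]=0;m[:,:195]=0;m[:,300:]=0
n,l,st,c=cv2.connectedComponentsWithStats(m)
for i in range(1,n):
    if st[i,4]>15: print(st[i],c[i],onz("top",*c[i],0.101).round(4))
print("bottle",onz("top",330,68,.15), "pot",onz("top",340,170,.119),"stamp",onz("top",192,186,.062))
cv2.imwrite("pics/crop.png",cv2.resize(im[130:235,180:310,::-1],None,fx=6,fy=5.7))
q=np.load("scene0.npz")["p"];cv2.imwrite("pics/crops.png",cv2.resize(q[170:300,170:290,::-1],None,fx=4.5,fy=4.5))
E
```

```text
[262 148  12  12  58] [267.74137931 153.37931034] [ 0.6042 -0.2039  0.101 ]
[223 163  42  34 931] [242.94736842 178.78732546] [ 0.5497 -0.1517  0.101 ]
[195 185   4   8  21] [196.33333333 188.04761905] [ 0.5303 -0.0542  0.101 ]
[270 194  12   4  33] [275.21212121 195.42424242] [ 0.5142 -0.2194  0.101 ]
[214 201  10  10  78] [218.35897436 205.38461538] [ 0.4935 -0.1007  0.101 ]
[229 208  65  12 299] [267.43812709 215.52173913] [ 0.4719 -0.2031  0.101 ]
bottle [ 0.77143027 -0.33310866  0.15      ] pot [ 0.5642441  -0.35384272  0.119     ] stamp [ 0.5414167  -0.03807202  0.062     ]
```

View pics/crop.png

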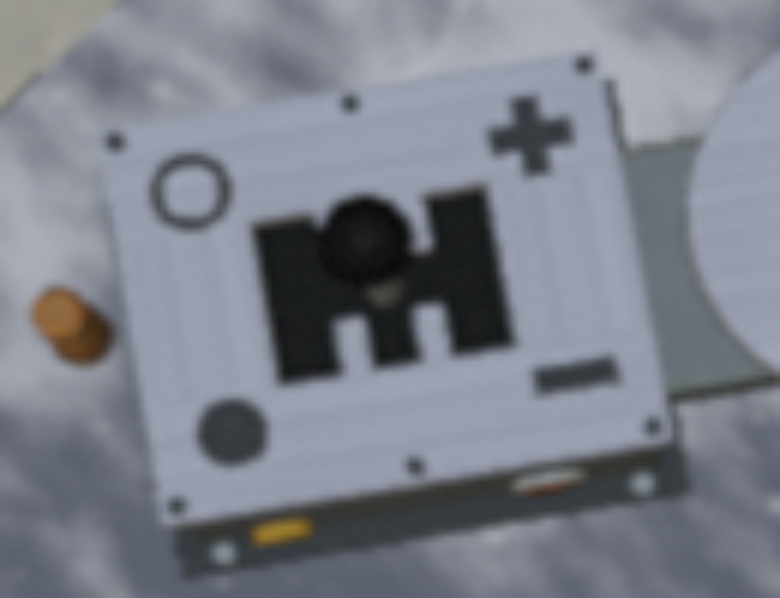

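View pics/crops.png

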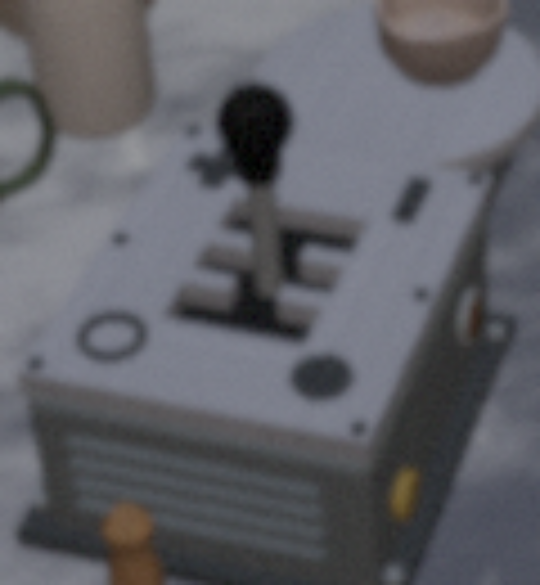

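```bash
cat >> h.py <<'E'
from scipy.spatial.transform import Rotation as Ro
C=np.array([.5489,-.1523,0]);YAW=.174
G=Ro.from_euler('z',YAW).as_matrix()
def togb(X): return G.T@(np.asarray(X)-C)
def tri(a,b):
    (o1,d1),(o2,d2)=a,b
    k=np.linalg.lstsq(np.c_[d1,-d2],o2-o1,rcond=None)[0]
    return (o1+d1*k[0]+o2+d2*k[1])/2,np.linalg.norm(o1+d1*k[0]-o2-d2*k[1])
def tool():
    s=sense();return s,Ro.from_rotvec(s["ee_rot"]).as_matrix()
def target(g,yaw=None):
    "tool-frame shift from present TCP to gearbox-frame point g"
    s,T=tool();return (T.T@(C+G@np.asarray(g)-s["position"])).round(4)
E
python3 - <<'E'
from h import *
X,e=tri(ray("top",241,172.1),ray("scene",226.9,197));print(X,e,togb(X))
for z in(.175,.172,.168):print(togb(onz("top",241,172.1,z)))
s,T=tool();print(T.round(3));print("tool in gb\n",(G.T@T).round(3)); print(togb(s["position"]))
E
```

```text
[ 0.5494118  -0.15308017  0.17171034] 0.0007410019134178371 [ 0.000369   -0.000857    0.17171034]
[ 3.87320002e-05 -8.93665357e-04  1.75000000e-01]
[ 0.00067468 -0.0007743   0.172     ]
[ 0.00152262 -0.00061516  0.168     ]
[[-0.909  0.417 -0.001]
 [ 0.417  0.909 -0.001]
 [ 0.    -0.001 -1.   ]]
tool in gb
 [[-0.823  0.568 -0.001]
 [ 0.568  0.823 -0.001]
 [ 0.    -0.001 -1.   ]]
[-0.21635802  0.67700427  0.23056014]
```

Request:
send_rows(increments="-1 0 0 0 0 0 0.138;-1 0 0 0 0 0 0.138;-1 0 0 0 0 0 0.138;-1 0 0 0 0 0 0.138;-1 0 0 0 0 0 0.138;-1 0 0 0 0 0 0.138;-1 0 0 0 0 0 0.139;-1 0 0 0 0 0 0;-1 0 0 0 0 0 0", grip_force=20)

```text
time_s: 1.0
position: [0.2187, 0.4772, 0.231]
ee_rot: [2.015, 2.41, -0.001]
ft_force: [0.6, 0.3, -0.8]
gripper_width: 0.0003
grasp_force: 0.0
```

Request:
send_rows(increments="-1 -0.0415 0.0144 0 0 0 0;-1 -0.0415 0.0144 0 0 0 0;-1 -0.0415 0.0144 0 0 0 0;-1 -0.0415 0.0144 0 0 0 0;-1 -0.0415 0.0144 0 0 0 0;-1 -0.0415 0.0144 0 0 0 0;-1 -0.0415 0.0144 0 0 0 0;-1 -0.0415 0.0144 0 0 0 0;-1 -0.0415 0.0144 0 0 0 0;-1 -0.0415 0.0144 0 0 0 0;-1 -0.0415 0.0144 0 0 0 0;-1 -0.0415 0.0144 0 0 0 0;-1 -0.0415 0.0144 0 0 0 0;-1 0 0 0 0 0 0;-1 0 0 0 0 0 0")

```text
time_s: 2.5
position: [0.4965, -0.0223, 0.2308]
ee_rot: [-2.019, -2.406, 0.0]
ft_force: [-0.1, 0.3, 0.6]
gripper_width: 0.0001
grasp_force: 0.0
```

```bash
python3 - <<'E'
from h import *
s,T=tool();print(s["time_s"],togb(s["position"]),s["gripper_width"],s["ft_force"],"\n",(G.T@T).round(3))
p,d=capture("top");cv2.imwrite("pics/t2.png",cv2.resize(p[110:240,170:320,::-1],None,fx=4,fy=4))
print(target([0,.055,.14]))
E
```

```text
2.5 [-0.02908007  0.13714398  0.23082388] 7.352692364914187e-05 [-0.1036412   0.25779622  0.55409006] 
 [[-0.001  1.    -0.001]
 [ 1.     0.001  0.001]
 [ 0.001 -0.001 -1.   ]]
[-0.0831  0.0291  0.091 ]
```

View pics/t2.png

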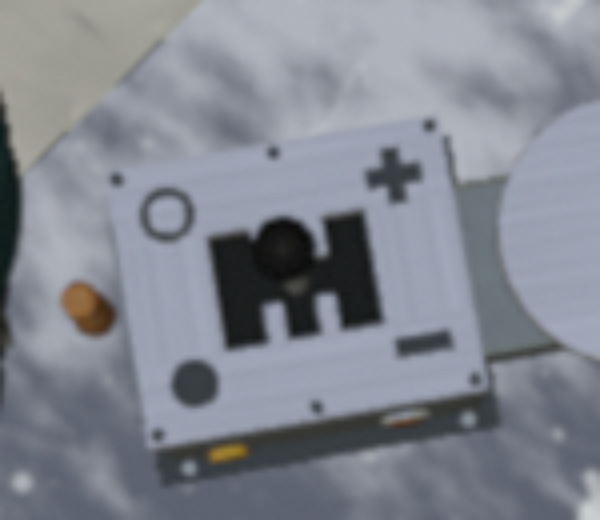

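The ball is at (283,248), upright in the channel, and the gripper is out of the way at the left. I'll go above the +y side, descend, and start the sideways push.

Request:
send_rows(increments="-1 -0.0277 0.0098 0 0 0 0;-1 -0.0277 0.0098 0 0 0 0;-1 -0.0277 0.0097 0 0 0 0;-1 0 0 0.03 0 0 0;-1 0 0 0.03 0 0 0;-1 0 0 0.031 0 0 0;-1 0 0 0 0 0 0")

```text
time_s: 3.25
position: [0.5373, -0.0965, 0.1358]
ee_rot: [-2.011, -2.403, 0.005]
ft_force: [0.3, -0.7, -1.0]
gripper_width: -0.0001
grasp_force: 0.0
```

Request:
send_rows(increments="-1 -0.01 0 0 0 0 0;-1 -0.01 0 0 0 0 0;-1 -0.005 0 0 0 0 0;-1 -0.005 0 0 0 0 0;-1 -0.005 0 0 0 0 0;-1 -0.005 0 0 0 0 0;-1 -0.005 0 0 0 0 0;-1 0 0 0 0 0 0")

```text
time_s: 4.05
position: [0.5476, -0.1434, 0.1403]
ee_rot: [2.021, 2.405, -0.0]
ft_force: [0.2, 1.2, 0.1]
gripper_width: 0.0
grasp_force: 0.3
```

```bash
python3 - <<'E'
from h import *
s,T=tool();print(s["time_s"],togb(s["position"]),G.T@s["ft_force"])
p,d=capture("scene");cv2.imwrite("pics/s3.png",cv2.resize(p[130:310,140:320,::-1],None,fx=3.3,fy=3.3))
E
```

```text
4.05 [0.00028249 0.00901691 0.14026125] [0.4190348  1.1840391  0.09673111]
```

View pics/s3.png

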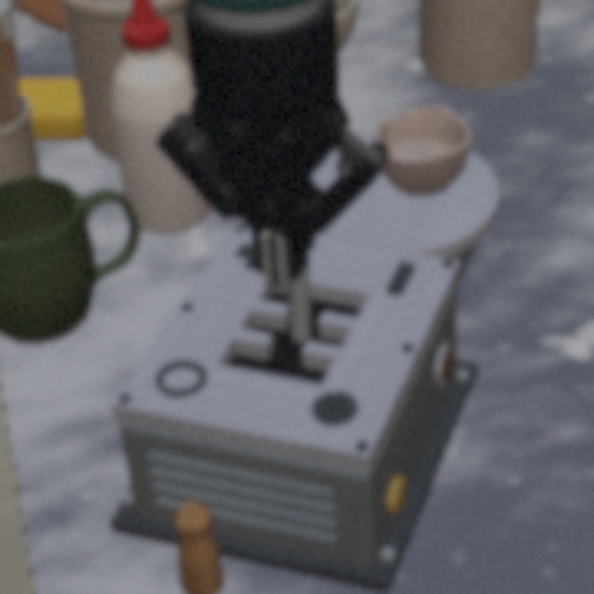

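The finger tip at (275,270) sits just behind the leaning stem at (300,310). The contact force is about 1.2 N, so the push is working and I'll continue.

Request:
send_rows(increments="-1 -0.005 0 0 0 0 0;-1 -0.005 0 0 0 0 0;-1 -0.005 0 0 0 0 0;-1 -0.005 0 0 0 0 0;-1 -0.005 0 0 0 0 0;-1 -0.005 0 0 0 0 0;-1 -0.004 0 0 0 0 0;-1 0 0 0 0 0 0")

```text
time_s: 4.9
position: [0.5535, -0.1768, 0.1403]
ee_rot: [2.021, 2.405, -0.0]
ft_force: [-0.5, 1.0, -0.4]
gripper_width: -0.0002
grasp_force: 0.3
```

```bash
python3 - <<'E'
from h import *
s,T=tool();print(s["time_s"],togb(s["position"]),G.T@s["ft_force"])
E
```

```text
4.9 [ 0.00027211 -0.02496664  0.14026471] [-0.29354308  1.04801311 -0.35742526]
```

Request:
send_rows(increments="-1 -0.004 0 0 0 0 0;-1 -0.004 0 0 0 0 0;-1 0 0 0 0 0 0;-1 0.02 0 0 0 0 0;-1 0.03 0 -0.02 0 0 0;-1 0.03 0 -0.04 0 0 0;-1 0.05 0 -0.03 0 0 0;-1 0.04 0 0 0 0 0;-1 0.02 0 0 0 0 0;-1 0 0 0 0 0 0;-1 0 0 0 0 0 0")

```text
time_s: 6.0
position: [0.523, -0.0035, 0.2263]
ee_rot: [2.018, 2.407, 0.0]
ft_force: [-0.1, 0.1, -0.2]
gripper_width: -0.0
grasp_force: 0.0
```

```bash
python3 - <<'E'
from h import *
s,T=tool();print(s["time_s"],togb(s["position"]),G.T@s["ft_force"])
p,d=capture("top");cv2.imwrite("pics/t4.png",cv2.resize(p[110:240,170:320,::-1],None,fx=4,fy=4))
m=(p.max(2)<45).astype(np.uint8);m[:,:225]=0
n,l,st,c=cv2.connectedComponentsWithStats(m[130:215,:300])
for i in range(1,n):
    if st[i,4]>30:print(st[i]+[0,130,0,0,0],c[i]+[0,130])
E
```

```text
6.0 [0.00024276 0.15099585 0.22632001] [-0.11588274  0.15927013 -0.21175689]
[225 160  53  36 716] [246.47625698 176.72486034]
[254 179  11  12  86] [259.22093023 185.04651163]
```

View pics/t4.png

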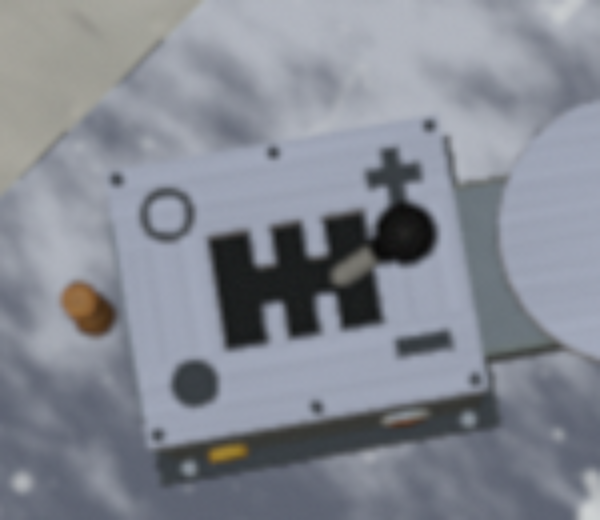

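The ball is now at (404,233) in the crop, in the cross channel's right end just behind the cross.

```bash
python3 - <<'E'
from h import *
print(togb(onz("top",271,168.25,.1615)), togb(onz("top",267.74,153.38,.101)))
print(target([-.05,-.061,.226]))
E
```

```text
[ 9.74994511e-05 -6.01280893e-02  1.61500000e-01] [ 0.04548394 -0.060371    0.101     ]
[-2.113e-01 -5.020e-02  2.000e-04]
```

Request:
send_rows(increments="-1 -0.01 -0.03 0 0 0 0;-1 -0.04 -0.03 0 0 0 0;-1 -0.04 0 0 0 0 0;-1 -0.04 0 0 0 0 0;-1 -0.04 0 0 0 0 0;-1 -0.04 0 0 0 0 0;-1 0 0 0.03 0 0 0;-1 0 0 0.03 0 0 0;-1 0 0 0.02 0 0 0;-1 0 0 0 0 0 0;-1 0 0.01 0 0 0 0;-1 0 0.01 0 0 0 0;-1 0 0.005 0 0 0 0;-1 0 0.005 0 0 0 0;-1 0 0.005 0 0 0 0;-1 0 0.005 0 0 0 0;-1 0 0.005 0 0 0 0;-1 0 0 0 0 0 0")

```text
time_s: 7.85
position: [0.5452, -0.2133, 0.146]
ee_rot: [2.02, 2.406, 0.0]
ft_force: [-0.1, 0.6, 1.3]
gripper_width: -0.0001
grasp_force: 0.4
```

```bash
python3 - <<'E'
from h import *
s,T=tool();print(s["time_s"],togb(s["position"]),G.T@s["ft_force"])
E
```

```text
7.85 [-0.01417739 -0.05941297  0.14595198] [-0.01760111  0.57617045  1.31344408]
```

Request:
send_rows(increments="-1 0 0.005 0 0 0 0;-1 0 0.005 0 0 0 0;-1 0 0.004 0 0 0 0;-1 0 0.004 0 0 0 0;-1 0 0.004 0 0 0 0;-1 0 0 0 0 0 0")

```text
time_s: 8.45
position: [0.5668, -0.2095, 0.1458]
ee_rot: [-2.02, -2.406, -0.0]
ft_force: [-1.0, -0.1, -0.6]
gripper_width: -0.0005
grasp_force: 0.5
```

Request:
send_rows(increments="-1 0 0.002 0 0 0 0;-1 0 0.001 0 0 0 0;-1 0 0 0 0 0 0")

```text
time_s: 8.75
position: [0.5694, -0.2091, 0.1461]
ee_rot: [2.02, 2.406, 0.0]
ft_force: [-1.2, -0.6, -1.1]
gripper_width: -0.0004
grasp_force: 0.7
```

```bash
python3 - <<'E'
from h import *
s,T=tool();print(s["time_s"],togb(s["position"]),G.T@s["ft_force"])
p,d=capture("top");cv2.imwrite("pics/t5.png",cv2.resize(p[110:240,170:320,::-1],None,fx=4,fy=4))
E
```

```text
8.75 [ 0.0103883  -0.05950352  0.14605629] [-1.271146   -0.41295922 -1.14926016]
```

View pics/t5.png

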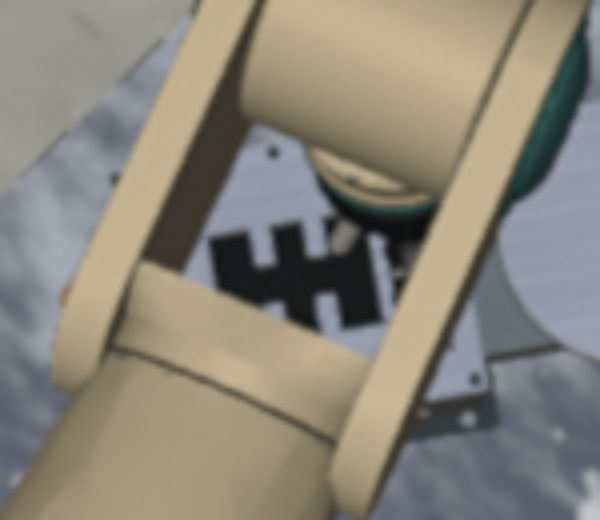

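The arm hides the ball, but the stem at (345,238) is near the far end of the right slot. I'll push on in 1 mm steps until the force shows the stop.

Request:
send_rows(increments="-1 0 0.001 0 0 0 0;-1 0 0.001 0 0 0 0;-1 0 0.001 0 0 0 0;-1 0 0 0 0 0 0")

```text
time_s: 9.2
position: [0.5724, -0.2086, 0.146]
ee_rot: [2.02, 2.406, 0.0]
ft_force: [-2.7, 0.2, -0.9]
gripper_width: -0.0001
grasp_force: 0.7
```

Request:
send_rows(increments="-1 0 0.001 0 0 0 0;-1 0 0.001 0 0 0 0;-1 0 0 0 0 0 0")

```text
time_s: 9.5
position: [0.5744, -0.2083, 0.146]
ee_rot: [2.02, 2.406, 0.0]
ft_force: [-1.0, -0.4, -0.6]
gripper_width: 0.0002
grasp_force: 0.6
```

Request:
send_rows(increments="-1 0 0.001 0 0 0 0;-1 0 0 0 0 0 0")

```text
time_s: 9.7
position: [0.5753, -0.2081, 0.1459]
ee_rot: [-2.02, -2.406, 0.0]
ft_force: [-1.3, -0.6, 0.1]
gripper_width: 0.0001
grasp_force: 0.9
```

Request:
send_rows(increments="-1 0 0.001 0 0 0 0;-1 0 0 0 0 0 0")

```text
time_s: 9.9
position: [0.576, -0.2079, 0.1458]
ee_rot: [-2.02, -2.405, 0.001]
ft_force: [-4.3, -0.5, 0.0]
gripper_width: 0.0001
grasp_force: 1.8
```

Force is rising at TCP x of about 17 mm, so this is the stop. I'll back off, lift, move clear and check.

Request:
send_rows(increments="-1 0 -0.02 0 0 0 0;-1 0 -0.03 0 0 0 0;-1 0 -0.02 -0.03 0 0 0;-1 0 0 -0.04 0 0 0;-1 0.04 0 -0.02 0 0 0;-1 0.05 0 0 0 0 0;-1 0.05 0 0 0 0 0;-1 0.05 0 0 0 0 0;-1 0.05 0 0 0 0 0;-1 0 0 0 0 0 0;-1 0 0 0 0 0 0")

```text
time_s: 11.0
position: [0.4661, 0.0174, 0.2367]
ee_rot: [2.016, 2.408, 0.002]
ft_force: [1.1, -0.5, -1.3]
gripper_width: -0.0002
grasp_force: 0.0
```

```bash
python3 - <<'E'
from h import *
s,T=tool();print(s["time_s"],togb(s["position"]),G.T@s["ft_force"])
p,d=capture("top");cv2.imwrite("pics/t6.png",cv2.resize(p[110:240,170:320,::-1],None,fx=4,fy=4))
a=p[135:185,250:300]; m=(a.max(2)<50).astype(np.uint8)
n,l,st,c=cv2.connectedComponentsWithStats(m)
for i in range(1,n):
    if st[i,4]>40:
        u=c[i]+[250,135];print(st[i],u,togb(onz("top",*u,.154)))
E
```

```text
11.0 [-0.05218042  0.1814376   0.2367339 ] [ 0.93970839 -0.72091315 -1.26114703]
[ 10   5  14  18 190] [266.44736842 148.36315789] [ 0.04325582 -0.05841435  0.154     ]
[  0  32  14  18 156] [256.78205128 177.48076923] [-0.01177929 -0.02916048  0.154     ]
```

View pics/t6.png

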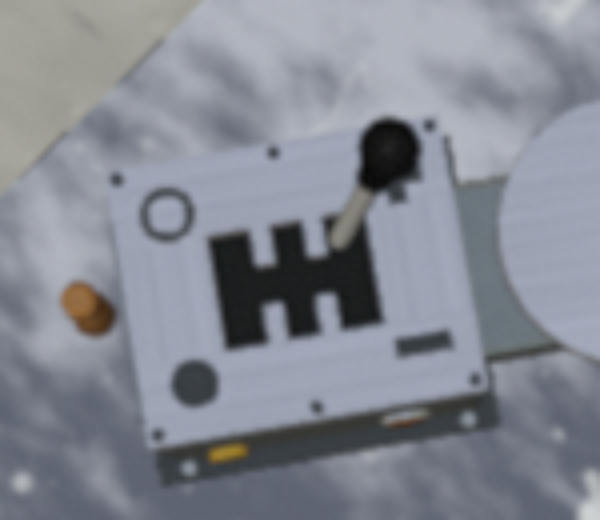

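The ball at (389,147) works out to about (46, −60) mm in the gearbox frame. That puts it over the cross, with the other things unmoved and the arm clear.

```bash
python3 -c "
from h import *
print(togb(onz('top',267.25,146.75,.154)));print(job_done())"
```

```text
[ 0.04623444 -0.06057552  0.154     ]
the job is handed in; nothing more can be done
None
```

The lever is fully home in the cross gear, with the ball measured within about 1 mm of the cross's centre. I saw nothing else disturbed, and the job was handed in at about 11 s; no verdict came back.

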